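Screw the cap onto the sample jar without cross-threading

TASK

Close the white sample jar that is clamped in the capping stand: set the loose eight-sided screw cap squarely on its neck, ease the cap backward (anticlockwise seen from above) under light pressure until it drops into the thread start, then screw it forward (clockwise) fully home and let go. Never force it: press gently, never down to the bottom of the jar's spring; do not twist so hard that the jar turns in its stand, and leave the vials and the tape roll beside it where they are.

Things in the scene. Friction and masses are not known exactly. Their poses are not given: they have to be found in the camera images.
- cap_center (a point): Centre of the loose screw cap, half-way up (13 mm above its underside). White plastic, eight-sided, 60 mm across flats, 26 mm high, top 4 mm thick, about 50 g; stands open side down on the worktop. z is its axis, up; +x points square out of one of the eight flats (25 mm wide, one every 45 degrees).
- cap: The same screw cap; origin at the centre of its underside, axes as for its centre. Inside the skirt are four small lugs, one every 90 degrees (under the +x, +y, -x and -y flats), that run in the jar's thread.
- jar_mouth (a point): Centre of the hard rim of the jar's mouth, z up along the jar's axis; 116 mm above the worktop when not pressed. White jar, body 73 mm across; neck 45 mm across at its root, 51 mm over the threads, standing 27 mm above the shoulder. A springy seal ring stands 2 mm proud of the rim.
- thread_top (a point): Point on the jar's axis 5 mm below the rim: height of the highest part of the thread. Four starts, alike every 90 degrees; where they lie differs from jar to jar and is not given. A cap set on anywhere but at a start rests on the thread, its centre 4.5 mm below to 1 mm above the rim. Turned clockwise there it strikes a stop (do not force it); if set on at a start it drops in at once.
- thread_start (a point): Point on the jar's axis 6 mm below the rim: about where the cap's centre is once it has dropped into a start. Turned anticlockwise on the thread, the cap climbs up to 5 mm and within 80 degrees drops about 6.5 mm into the start (a drop of just 2.5 mm is only off the top of a stop: keep on). In the start it has 10 degrees of play; a stop blocks it further backward.
- cap_home (a point): Point on the jar's axis 9 mm below the rim: the cap's centre lies here when fully home (its inner top on the hard rim). From the start it winds down to here in 60 to 75 degrees clockwise, squeezing the seal with up to 5 N, then stops hard. Free turning takes under 0.15 N m; a stop is clear at 0.3 N m. Friction holds the cap there.
- platen (a joint): Height of the sprung plate under the jar, m: 0 when not pressed; jar and plate give down to the bottom of the spring at -0.014 and rise again. About 2.5 N before it gives, then 0.8 N per mm (13.5 N at the bottom).
- stand: Aluminium capping stand fixed to the worktop: base plate 130 x 110 x 12 mm with a round cup, 90 mm across, top 42 mm above the worktop, that clamps the jar; origin at the centre of the plate's underside, on the jar's axis, z up. It does not move.
- jar_rib (a point): Outer face of the small upright rib on the jar's side, 66 mm above the worktop, 38.5 mm from the jar's axis, on the stand's -x side. It says nothing about where the thread starts lie. The clamp lets the jar turn when twisted with more than 0.8 N m; the rib then leaves the stand's x-z plane.
- vial_a_center (a point): Bystander: centre of a white vial with screw cap, 27 mm across, 51 mm high, standing loose on the worktop.
- vial_b_center (a point): Bystander: centre of a second such white vial.
- vial_c_center (a point): Bystander: centre of a third such vial, with a narrow band round its body.
- tape: Bystander: roll of label tape lying flat, 72 mm across, 18 mm high; origin at the centre of its underside.
Things that resemble listed ones, but are neither listed nor needed, are in the scene too. Leave any black or turquoise look-alike of the cap alone.

How it is judged:
By the outcome, as a careful person would: the job done as asked, in the order asked, and still so for the second after the job is handed in, with the robot touching nothing.
It also fails if it takes over 72 s, if anything falls off the work surface, if the arm or the gripper's body presses on something with over 40 N, if the wrist force passes 120 N, or if a joint passes its speed limit or range.

ROBOT

A 6-joint arm with a two-finger parallel gripper is mounted at the origin on a cart in front of the work surface, level with it; the furniture and walls round the work are solid. World frame = base frame: x ahead of the robot, y to its left, z up, the work surface at z = 0. Lengths are in m, angles in rad, forces in N, time in s.
With the tool pointing down it reaches from about 0.3 to 0.775 m from the base axis. Payload 14.6 kg.
Tool frame: the origin (TCP) lies on the centre line of the jaws, within the pads' length; the fingertips stand 19 mm ahead of it and the grasp point (between the pads) is the TCP (ctrl.tip_reach is the distance from the TCP to the fingertips, in m); x points along the fingers, y is the direction in which the jaws open and shut, and the axes are right-handed (so a half turn about x gives the same grasp; the last joint's range is limited). The gripper opens to 94 mm and grips with 3 to 60 N. Pads are 16 mm wide; open, the fingers measure 119 mm over their backs; the gripper's body (75 mm by 177 mm) begins 78 mm behind the grasp point.
Start: joints at [1.276, 0.3, 1.521, -0, 1.321, -0.067], TCP at [0.124, 0.536, 0.224] pointing down, gripper open.
Joint ranges: [-3.03, 3.03], [-0.79, 2.21], [0.23, 2.52], [-1.04, 4.18], [0, 3.07], [-2.55, 2.55]. Speed limits (rad/s): [2.22, 2.22, 2.57, 3.14, 3.14, 3.14].

INTERFACE

Orientations are given as [roll, pitch, yaw] about the fixed x, y, z axes, in that order (R = Rz(yaw) Ry(pitch) Rx(roll)).
In Python, from station import ctrl, optics, models gives the robot as it stands. The module is installed in compiled form; this text tells all that it offers.
- The arm moves only by the tool arm_command, never from a script. Its argument "deltas" is a list of rows, each an object with "translation": the shift along the tool's x, y, z in units of 25 mm (1.0 is 25 mm), a list of three; "turn": the turn, a rotation vector about the tool's x, y, z in units of 5 degrees (1.0 is 5 degrees), a list of three. In form: [{"translation": [x, y, z], "turn": [rx, ry, rz]}, ...]. A call has 1 to 12 rows; each row is the pose to reach, as a shift and turn from the pose commanded when the call began, along the tool's axes at that moment; what a row does not reach only later rows make up. A row lasts 1/12 s, in which the tool goes at most 41.7 mm and 7.16 degrees, less where a joint would pass 70% of its speed; a pose out of reach is approached as far as the arm can. A call with a gripper value outside its range is refused whole. "gripper" is the finger opening in mm, from 0 to 94, set as the call begins (left out, the last holds). The fingers move at their own pace and stop on an object; "force" is the grip in N (left out, the last holds). Time passes only in rows, so rows that repeat a pose let the fingers close. It gives the time, the measured TCP pose, the force and the opening at its end, in the units of the state.
- ctrl.get_obs(): the state, without advancing time (a new reading comes with each control period).
- optics.camera(name): name is "side" or "top" or "wrist"; returns the picture (384x512x3 uint8, red, green, blue); there is no depth.
- optics.get_calibration(name): a dict with "K" (3x3 intrinsics, pixels), "origin" and "orientation" of the camera in the world. Camera axes: x right, y down, z forward; pixel columns grow to the right and rows downward; lengths in m; the calibration is good to about 2 mm. The wrist camera is an equidistant fisheye: a pixel r from the principal point sees the ray r / f radians off the axis. A picture is of the moment at which its call begins: read the wrist's pose just before it. get_calibration takes no time and is no camera call; for the wrist camera it gives the pose at the moment of the call.
- ctrl.hand_in(): hands the job in, once; it reports no verdict.
Trained networks look in the newest picture that a camera, given by its name, has taken for a name from the list of things; names that differ only in an ending like _2 or _b are one class to them, and where a whole thing is asked for, a point or a joint stands for the part that bears it (a point fixed in the world has none). Each returns a list of dicts, best first, with "score" (0 to 1); they miss things now and then, are a little off and sometimes report something else, mostly with a low value. They report only what shows in the picture. A call takes as long as a camera call. They do not tell look-alikes from the thing itself.
- models.look_for(target, camera): "box" ([left, top, right, bottom] in pixels, round what is visible of it).
- models.cut_out(target, camera): "pixels" (384x512 bool, what is visible of it) and "box" ([left, top, right, bottom] in pixels, round what is visible of it).
- models.mark_of(target, camera): "at" ([column, row] in pixels: a listed point, or the origin of a listed thing).
The state is a dict: "time_s": time; "qpos": joint angles; "joint_vel": joint speeds; "tau": joint torques, N m; "ee_pos": TCP position; "eef_rot": TCP orientation; "force": force on the tool from outside, world axes, zero at the start; "moment": the same for the moment, N m; "grip_width": finger opening in m.
Only numpy, scipy, OpenCV 4.12 (cv2) and the standard library are available. Lean on these libraries where they do the work, as an engineer would, in place of code of your own. Each camera call takes 0.05 s, during which the arm holds its last target.

## Working session

There is one attempt and no reset: what is moved stays moved. The work goes in short steps, Python scripts to look and compute and a tool call to move; the robot and the scene stay as the last step left them, time stands still between calls to the robot, and variables do not carry over. Pictures are saved under pics/ and viewed, and the job is handed in when it is done.

Besides the shell and the picture viewer there is one more tool, called after "Request:" as a command line: name --argument value ..., lists and objects as JSON in quotes. arm_command: Moves the arm, as the interface text tells. Its arguments: {"type":"object","properties":{"deltas":{"type":"array"},"gripper":{"type":"number"},"force":{"type":"number"}},"required":["deltas"]}

```bash
mkdir -p pics
cat > h.py <<'E'
import numpy as np, cv2
from station import ctrl, optics, models
from scipy.spatial.transform import Rotation as R
def cal(n):
    c=optics.get_calibration(n); o=np.array(c['orientation'],float)
    if o.shape==(3,): Rm=R.from_euler('xyz',o).as_matrix()
    elif o.shape==(4,): Rm=None
    else: Rm=o
    return np.array(c['K']),np.array(c['origin']),Rm
def ray(n,px,c=None):
    K,o,Rm=c or cal(n)
    x=(px[0]-K[0,2])/K[0,0]; y=(px[1]-K[1,2])/K[1,1]
    if n=='wrist':
        r=np.hypot(x,y); d=np.array([x/r*np.sin(r),y/r*np.sin(r),np.cos(r)]) if r>0 else np.array([0,0,1.])
    else: d=np.array([x,y,1.])
    return o,Rm@(d/np.linalg.norm(d))
def atz(n,px,z,c=None):
    o,d=ray(n,px,c); return o+d*(z-o[2])/d[2]
def tri(a,b):
    A=np.zeros((3,3));v=np.zeros(3)
    for o,d in (a,b):
        P=np.eye(3)-np.outer(d,d);A+=P;v+=P@o
    return np.linalg.solve(A,v)
def proj(n,p,c=None):
    K,o,Rm=c or cal(n); q=Rm.T@(np.array(p)-o)
    if n=='wrist':
        r=np.hypot(q[0],q[1]);t=np.arctan2(r,q[2]); q=np.array([q[0]/r*t,q[1]/r*t,1])
    else: q=q/q[2]
    return K[0,0]*q[0]+K[0,2],K[1,1]*q[1]+K[1,2]
def snap(n,f):
    im=optics.camera(n); cv2.imwrite('pics/'+f,cv2.cvtColor(im,cv2.COLOR_RGB2BGR)); return im
E
python3 - <<'E'
from h import *
for n in('top','side','wrist'):
    print(n,optics.get_calibration(n)); snap(n,n+'0.png')
    if n=='wrist':continue
    for t in('cap_center','jar_mouth','jar_rib','stand','vial_a_center','tape','cap_home'):
        print(t,[(np.round(d['at'],1).tolist(),round(d['score'],2)) for d in models.mark_of(t,n)])
print(ctrl.get_obs())
E
```

```text
top {'K': array([[374.83139843,   0.        , 259.62248272],
       [  0.        , 374.83139843, 201.98332773],
       [  0.        ,   0.        ,   1.        ]]), 'origin': array([ 0.38677728, -0.01026861,  1.10703842]), 'orientation': array([-3.04230782, -0.0083089 , -1.58195767])}
cap_center [([333.0, 200.4], 0.88), ([375.1, 192.5], 0.82), ([339.6, 239.4], 0.55)]
jar_mouth [([219.7, 187.0], 0.77)]
jar_rib [([215.7, 203.1], 0.63)]
stand [([220.8, 193.7], 0.74)]
vial_a_center [([277.9, 219.0], 0.57)]
tape [([157.8, 172.9], 0.54)]
cap_home [([213.0, 189.5], 0.75)]
side {'K': array([[459.06099559,   0.        , 252.34009961],
       [  0.        , 459.06099559, 186.26522986],
       [  0.        ,   0.        ,   1.        ]]), 'origin': array([ 0.49946937, -0.95962327,  0.77387555]), 'orientation': array([-2.19404316,  0.01761942, -0.02154007])}
cap_center [([292.9, 261.3], 0.96), ([253.9, 276.5], 0.86), ([264.0, 319.2], 0.83), ([201.4, 278.7], 0.63)]
jar_mouth [([255.2, 155.3], 0.63), ([252.3, 277.9], 0.47)]
jar_rib [([244.5, 172.8], 0.9)]
stand [([257.0, 190.6], 0.97), ([245.8, 17
[... 394 characters left out ...]
e+00, -7.37817139e-05,  1.34270939e+00])}
{'time_s': 0.85, 'qpos': array([ 1.27639686e+00,  2.99875799e-01,  1.52102306e+00, -1.22445749e-05,
        1.32067562e+00, -6.65900611e-02]), 'joint_vel': array([-4.74903326e-04,  6.22724022e-04,  6.35785178e-04,  2.75680952e-04,
        5.95777783e-06,  3.75940938e-04]), 'tau': array([-1.83751683e-03, -5.31621981e+01, -3.52906537e+01,  7.08236522e-02,
        2.13189062e-02, -2.10635511e-05]), 'ee_pos': array([0.12421089, 0.53577728, 0.2244491 ]), 'eef_rot': array([0.92601306, 1.57077462, 0.69820668]), 'force': array([ 0.6644439 , -0.44856971, -0.6268777 ]), 'moment': array([ 0.03102309, -0.00981003, -0.08397482]), 'grip_width': 0.0941960813607296}
```

View pics/top0.png

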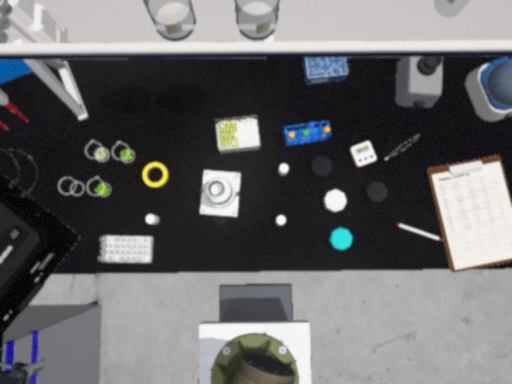

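View pics/side0.png

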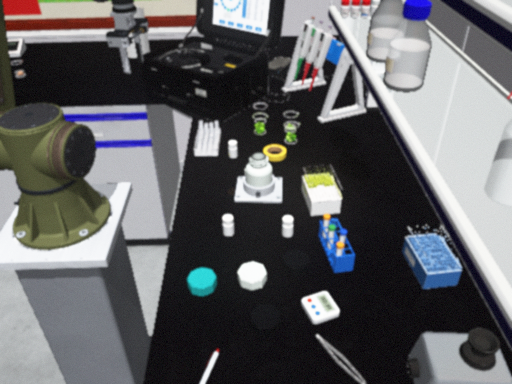

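Run:
```python
import cv2
a=cv2.imread('pics/top0.png')[140:270,130:410];cv2.imwrite('pics/top0c.png',cv2.resize(a,None,fx=2.8,fy=2.8,interpolation=3))
a=cv2.imread('pics/side0.png')[120:350,150:360];cv2.imwrite('pics/side0c.png',cv2.resize(a,None,fx=2.6,fy=2.6,interpolation=3))
```

```text
(no output)
```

The white cap shows at top (335,200) and side (252,276). The turquoise look-alike is at top (340,238), and there are two black ones at (321,165) and (376,191). The jar in its stand is at top (220,190). Next I'll confirm the cap in a crop.

View pics/top0c.png

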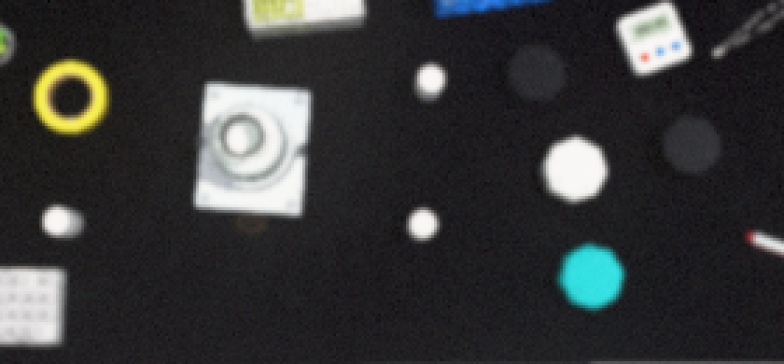

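View pics/side0c.png

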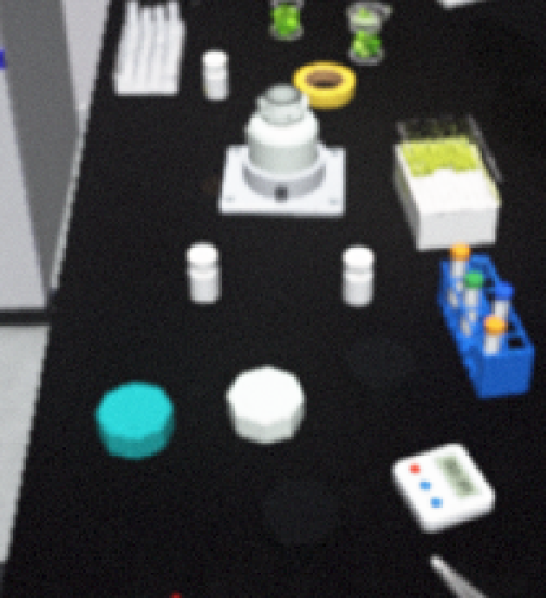

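Run:
```python
from h import *
ct,cs=cal('top'),cal('side')
print('cap tri',tri(ray('top',(333,200.4)),ray('side',(253.9,276.5))),atz('top',(333,200.4),.013),atz('side',(253.9,276.5),.013))
print('jar tri',tri(ray('top',(219.7,187)),ray('side',(255.2,155.3))),atz('top',(219.7,187),.116),atz('side',(255.2,155.3),.116))
print('stand',atz('top',(220.8,193.7),0),atz('side',(257,190.6),0))
print('rib',atz('top',(215.7,203.1),.066),atz('side',(244.5,172.8),.066))
o=ctrl.get_obs();print(R.from_euler('xyz',o['eef_rot']).as_matrix().round(3))
```

```text
cap tri [ 0.50200295 -0.23793879  0.00415041] [ 0.4981004  -0.23630426  0.013     ] [ 0.50491781 -0.24575919  0.013     ]
jar tri [0.52170741 0.08512626 0.12538127] [0.52663329 0.08635399 0.116     ] [0.51843465 0.09911944 0.116     ]
stand [0.52287799 0.09440952 0.        ] [0.52184585 0.09540089 0.        ]
rib [0.48851534 0.10239702 0.066     ] [0.48798605 0.08990651 0.066     ]
[[ 0.     0.226  0.974]
 [ 0.     0.974 -0.226]
 [-1.     0.     0.   ]]
```

The enlarged crop confirms the white octagon at (335,200) as the loose cap; the others are turquoise or black. The two views put it at about (0.501,-0.241). The jar axis is at about (0.522,0.095). I'll move over the cap for a wrist look.

Request:
arm_command --deltas '[{"translation": [0, -26.9, 21.7], "turn": [15.4, 0, 0]}, {"translation": [0, -26.9, 21.7], "turn": [15.4, 0, 0]}, {"translation": [0, -26.9, 21.7], "turn": [15.4, 0, 0]}, {"translation": [0, -26.9, 21.7], "turn": [15.4, 0, 0]}, {"translation": [0, -26.9, 21.7], "turn": [15.4, 0, 0]}, {"translation": [0, -26.9, 21.7], "turn": [15.4, 0, 0]}, {"translation": [0, -26.9, 21.7], "turn": [15.4, 0, 0]}, {"translation": [0, -26.9, 21.7], "turn": [15.4, 0, 0]}, {"translation": [0, -26.9, 21.7], "turn": [15.4, 0, 0]}, {"translation": [0, -26.9, 21.7], "turn": [15.4, 0, 0]}, {"translation": [0, -26.9, 21.7], "turn": [15.4, 0, 0]}, {"translation": [0, -26.9, 21.7], "turn": [15.4, 0, 0]}]'

```text
time_s: 1.85
ee_pos: [0.3425, 0.0837, 0.2249]
eef_rot: [1.71, 1.569, 0.132]
force: [1.4, 1.4, 0.6]
grip_width: 0.0941
```

```bash
cat >> h.py <<'E'
def st():
    o=ctrl.get_obs(); M=R.from_euler('xyz',o['eef_rot']).as_matrix()
    print('t',round(o['time_s'],2),'pos',o['ee_pos'].round(4),'yaw_y',np.degrees(np.arctan2(M[1,1],M[0,1])).round(2),'tilt',M[:2,0].round(4),'q',o['qpos'].round(3),'F',o['force'].round(2),'M',o['moment'].round(3),'w',round(o['grip_width'],4))
    return o,M
def go(x,y,z,yaw,ref=None):
    o,M=st(); p=o['ee_pos'] if ref is None else np.array(ref)
    d=M.T@(np.array([x,y,z])-p)/0.025; 
    yy=np.degrees(np.arctan2(M[1,1],M[0,1])); print('delta',d.round(2),'turn',round(((yy-yaw+180)%360-180)/5,2))
E
python3 - <<'E'
from h import *
go(.502,-.241,.22,0)
E
```

```text
t 1.85 pos [0.3425 0.0837 0.2249] yaw_y -0.41 tilt [0.0013 0.0002] q [ 0.136 -0.162  2.013 -0.     1.289  0.143] F [1.39 1.37 0.61] M [-0.075  0.043 -0.01 ] w 0.0941
delta [ 0.2   6.47 12.94] turn -0.08
```

Request:
arm_command --deltas '[{"translation": [0.2, 6.5, 12.9], "turn": [0, 0, 0]}, {"translation": [0.2, 6.5, 12.9], "turn": [0, 0, 0]}, {"translation": [0.2, 6.5, 12.9], "turn": [0, 0, 0]}, {"translation": [0.2, 6.5, 12.9], "turn": [0, 0, 0]}, {"translation": [0.2, 6.5, 12.9], "turn": [0, 0, 0]}, {"translation": [0.2, 6.5, 12.9], "turn": [0, 0, 0]}, {"translation": [0.2, 6.5, 12.9], "turn": [0, 0, 0]}, {"translation": [0.2, 6.5, 12.9], "turn": [0, 0, 0]}, {"translation": [0.2, 6.5, 12.9], "turn": [0, 0, 0]}, {"translation": [0.2, 6.5, 12.9], "turn": [0, 0, 0]}, {"translation": [0.2, 6.5, 12.9], "turn": [0, 0, 0]}, {"translation": [0.2, 6.5, 12.9], "turn": [0, 0, 0]}]'

```text
time_s: 2.85
ee_pos: [0.5041, -0.2364, 0.2193]
eef_rot: [-2.215, 1.57, 2.496]
force: [0.2, -0.5, -0.7]
grip_width: 0.0942
```

Run:
```python
from h import *
st(); print(cal('wrist')); snap('wrist','w1.png')
for t in('cap_center','cap'):
  for d in models.mark_of(t,'wrist'): print(t,np.round(d['at'],1),round(d['score'],2),atz('wrist',d['at'],.013 if t=='cap_center' else 0))
for i,d in enumerate(models.cut_out('cap','wrist')):
  print(d['box'],d['score'],d['pixels'].sum()); np.save(f'm{i}.npy',d['pixels'])
```

```text
t 2.85 pos [ 0.5041 -0.2364  0.2193] yaw_y -0.05 tilt [-0.0005  0.0003] q [-0.504  0.319  1.508  0.     1.315 -0.503] F [ 0.19 -0.47 -0.66] M [-0.074  0.083  0.005] w 0.0942
(array([[297.31863964,   0.        , 256.81685974],
       [  0.        , 297.31863964, 192.24952388],
       [  0.        ,   0.        ,   1.        ]]), array([ 0.50556076, -0.17018656,  0.37971556]), array([[ 9.99998627e-01, -8.81317502e-04, -1.40357907e-03],
       [-1.17652681e-03, -9.73971233e-01, -2.26668597e-01],
       [-1.16727864e-03,  2.26669937e-01, -9.73970932e-01]]))
cap_center [166.5 194.6] 0.78 [ 0.38686073 -0.25845617  0.013     ]
cap_center [268.5 272.2] 0.61 [ 0.52150581 -0.36939698  0.013     ]
cap [171.8 189.7] 0.93 [ 0.39081324 -0.25487192  0.        ]
cap [254.3 178.1] 0.81 [ 0.50212933 -0.23952133  0.        ]
cap [330.8 150.1] 0.65 [ 0.60203274 -0.20189018  0.        ]
cap [270.3 263.1] 0.58 [ 0.52453515 -0.36174957  0.        ]
[307.8, 125.2, 362.0, 175.2] 0.94 1938
[143.4, 167.2, 198.3, 214.2] 0.75 1856
[246.7, 242.0, 294.6, 273.2] 0.71 1087
```

View pics/w1.png

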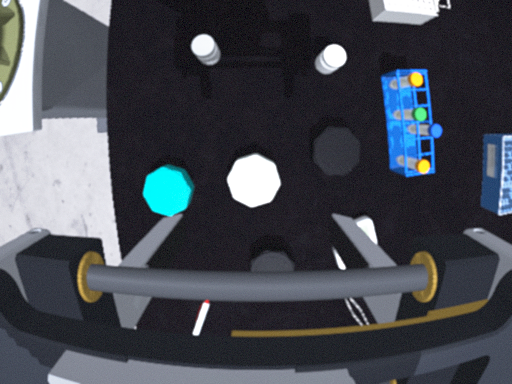

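The white octagon is at (254,180) between the fingers, with turquoise at (168,190). I'll fit its silhouette with an octagonal prism.

```bash
cat > fit.py <<'E'
from h import *
from scipy.optimize import minimize
def fit(im,c,x0,seed,z0=0.,free=False):
    g=im.astype(int); m=((g.min(2)>110)).astype(np.uint8)
    n,l=cv2.connectedComponents(m,connectivity=4); m=(l==l[seed[1],seed[0]]).astype(np.uint8)
    ys,xs=np.nonzero(m); print('area',m.sum(),xs.min(),xs.max(),ys.min(),ys.max())
    x1,y1=xs.min()-8,ys.min()-8; S=8
    sub=m[y1:ys.max()+9,x1:xs.max()+9]; big=cv2.resize(sub,None,fx=S,fy=S,interpolation=cv2.INTER_NEAREST)
    def mask(p):
        r=.03/np.cos(np.pi/8); P=[]
        for k in range(8):
            a=p[2]+np.pi/8+k*np.pi/4
            for z in(z0,z0+.026): P.append(proj('wrist',(p[0]+r*np.cos(a),p[1]+r*np.sin(a),z),c))
        P=((np.array(P)-[x1,y1]+.5)*S).astype(np.float32); h=cv2.convexHull(P)
        o=np.zeros_like(big); cv2.fillPoly(o,[np.round(h*16).astype(np.int32)],1,shift=4); return o
    f=lambda p: (mask(p)!=big).sum()/S/S
    best=None
    for y0 in np.radians([-20,-10,0,10,20]):
        r=minimize(f,[*x0,y0],method='Nelder-Mead',options=dict(initial_simplex=[[*x0,y0],[x0[0]+.004,x0[1],y0],[x0[0],x0[1]+.004,y0],[*x0,y0+.15]],xatol=1e-5,fatol=.1))
        print(r.x[:2].round(4),np.degrees(r.x[2]).round(1),round(r.fun,1))
E
python3 - <<'E'
from fit import *
im=cv2.imread('pics/w1.png')[:,:,::-1]; c=cal('wrist'); fit(im,c,(.502,-.239),(254,180))
E
```

```text
area 2176 227 280 154 207
[ 0.5013 -0.2391] -27.0 114.0
[ 0.5013 -0.2392] -27.3 114.0
[ 0.5008 -0.2393] 15.4 116.2
[ 0.5012 -0.2392] 17.0 112.7
[ 0.5012 -0.2392] 17.0 112.7
```

Run:
```python
from h import *
go(.5012,-.2392,.11,17)
```

```text
t 3.05 pos [ 0.5043 -0.236   0.2199] yaw_y 0.01 tilt [ 0.0006 -0.0003] q [-0.504  0.318  1.508  0.     1.315 -0.504] F [-0.07  0.15 -0.12] M [-0.099  0.077  0.041] w 0.0939
delta [ 4.4  -0.13  0.12] turn -3.4
```

Request:
arm_command --deltas '[{"translation": [4.4, -0.13, 0.12], "turn": [-3.4, 0, 0]}, {"translation": [4.4, -0.13, 0.12], "turn": [-3.4, 0, 0]}, {"translation": [4.4, -0.13, 0.12], "turn": [-3.4, 0, 0]}, {"translation": [4.4, -0.13, 0.12], "turn": [-3.4, 0, 0]}, {"translation": [4.4, -0.13, 0.12], "turn": [-3.4, 0, 0]}, {"translation": [4.4, -0.13, 0.12], "turn": [-3.4, 0, 0]}]'

```text
time_s: 3.55
ee_pos: [0.502, -0.24, 0.1117]
eef_rot: [0.764, 1.568, -0.513]
force: [-0.1, -0.7, 0.9]
grip_width: 0.094
```

Run:
```python
from fit import *
c=cal('wrist'); im=snap('wrist','w2.png')
s=proj('wrist',(.5012,-.239,.026),c);print(s)
fit(im,c,(.5012,-.239),(int(s[0]),int(s[1])))
go(.5012,-.2392,.024,17)
```

```text
(np.float64(254.4440662372252), np.float64(200.2907101697152))
area 4183 219 290 162 233
[ 0.5009 -0.2391] -27.0 78.3
[ 0.5009 -0.2391] -27.4 77.1
[ 0.501  -0.2391] 17.4 76.6
[ 0.501  -0.2391] 17.3 78.0
[ 0.501  -0.2391] 17.6 76.8
t 3.6 pos [ 0.5022 -0.2402  0.112 ] yaw_y 16.87 tilt [ 0.0032 -0.0018] q [-0.512  0.43   1.622  0.     1.086 -0.806] F [ 0.27  0.13 -0.84] M [-0.073  0.07   0.008] w 0.0937
delta [ 3.52 -0.04 -0.06] turn -0.03
```

View pics/w2.png

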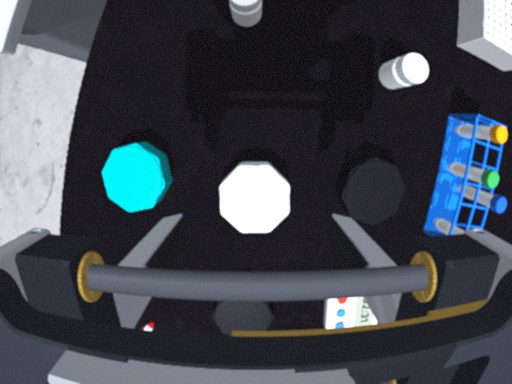

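The cap sits centred at (254,198), clear of turquoise (136,177) and black (375,190). The fit gives (0.501,-0.239) with flats at 17.4°. Lowering now, then closing.

Request:
arm_command --deltas '[{"translation": [1.2, 0, 0], "turn": [0, 0, 0]}, {"translation": [2.2, 0, 0], "turn": [-0.08, 0, 0]}, {"translation": [3.0, 0, 0], "turn": [-0.08, 0, 0]}, {"translation": [3.44, 0, 0], "turn": [-0.08, 0, 0]}, {"translation": [3.44, 0, 0], "turn": [-0.08, 0, 0]}, {"translation": [3.44, 0, 0], "turn": [-0.08, 0, 0]}]'

```text
time_s: 4.1
ee_pos: [0.5018, -0.2402, 0.0248]
eef_rot: [0.755, 1.569, -0.513]
force: [0.6, -0.4, 0.4]
grip_width: 0.094
```

Request:
arm_command --deltas '[{"translation": [0, 0, 0], "turn": [0, 0, 0]}, {"translation": [0, 0, 0], "turn": [0, 0, 0]}, {"translation": [0, 0, 0], "turn": [0, 0, 0]}, {"translation": [0, 0, 0], "turn": [0, 0, 0]}, {"translation": [0, 0, 0], "turn": [0, 0, 0]}, {"translation": [0, 0, 0], "turn": [0, 0, 0]}, {"translation": [0, 0, 0], "turn": [0, 0, 0]}, {"translation": [0, 0, 0], "turn": [0, 0, 0]}]' --gripper 50 --force 25

```text
time_s: 4.77
ee_pos: [0.5012, -0.2399, 0.0237]
eef_rot: [0.747, 1.571, -0.521]
force: [-1.1, 0.6, 4.8]
grip_width: 0.0596
```

Run:
```python
from h import *
st(); snap('wrist','w3.png')
```

```text
t 4.77 pos [ 0.5012 -0.2399  0.0237] yaw_y 17.35 tilt [ 0.0002 -0.0001] q [-0.512  0.559  1.669 -0.     0.914 -0.815] F [-1.07  0.56  4.83] M [-0.009  0.34  -0.035] w 0.0596
```

View pics/w3.png

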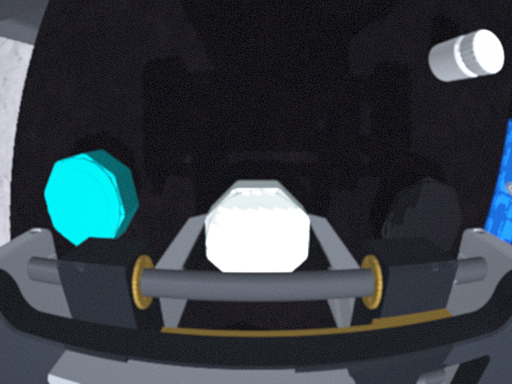

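The cap is held flat to flat (59.6 mm), centred at (256,230). Next I'll lift it and move beside the jar for a wrist view of the mouth.

Request:
arm_command --deltas '[{"translation": [-0.8, 0, 0], "turn": [0, 0, 0]}, {"translation": [-2.2, 0, 0], "turn": [0, 0, 0]}, {"translation": [-3.6, 0, 0], "turn": [0, 0, 0]}, {"translation": [-5.0, 0, 0], "turn": [0, 0, 0]}, {"translation": [-6.5, 0.4, -1], "turn": [0, 0, 0]}, {"translation": [-7.7, 1.0, -2.2], "turn": [0, 0, 0]}, {"translation": [-8.7, 1.6, -3.6], "turn": [0, 0, 0]}, {"translation": [-9.0, 2.3, -5], "turn": [0, 0, 0]}, {"translation": [-9.0, 2.9, -6.4], "turn": [0, 0, 0]}, {"translation": [-9.0, 3.5, -7.8], "turn": [0, 0, 0]}, {"translation": [-9.0, 4.0, -9.0], "turn": [0, 0, 0]}, {"translation": [-9.0, 4.34, -9.55], "turn": [0, 0, 0]}]'

```text
time_s: 5.82
ee_pos: [0.5332, 0.024, 0.2485]
eef_rot: [2.894, 1.57, 1.628]
force: [0.2, 0.1, -0.2]
grip_width: 0.0598
```

Request:
arm_command --deltas '[{"translation": [0, 0, 0], "turn": [0, 0, 0]}, {"translation": [0, 0, 0], "turn": [0, 0, 0]}, {"translation": [0, 0, 0], "turn": [0, 0, 0]}, {"translation": [0, 0, 0], "turn": [0, 0, 0]}]'

```text
time_s: 6.15
ee_pos: [0.5334, 0.0193, 0.2483]
eef_rot: [-1.333, 1.571, -2.602]
force: [-0.5, -0.4, 0.6]
grip_width: 0.0599
```

Run:
```python
from h import *
st(); c=cal('wrist'); print(c[1]); snap('wrist','w4.png')
for t,z in(('jar_mouth',.116),('stand',0),('jar_rib',.066)):
  for d in models.mark_of(t,'wrist'): print(t,np.round(d['at'],1),round(d['score'],2),atz('wrist',d['at'],z,c).round(4))
st()
```

```text
t 6.15 pos [0.5334 0.0193 0.2483] yaw_y 17.27 tilt [-0.0002 -0.0001] q [-0.032  0.246  1.534 -0.     1.362 -0.334] F [-0.52 -0.37  0.59] M [-0.066  0.058 -0.021] w 0.0599
[0.51532879 0.08261552 0.40874475]
jar_mouth [274.6 114.1] 0.9 [0.5287 0.0973 0.116 ]
stand [271.3 117.4] 0.79 [0.531  0.0974 0.    ]
stand [347.9   8.2] 0.57 [0.5878 0.2904 0.    ]
jar_rib [238.5 101.5] 0.97 [0.4873 0.1015 0.066 ]
jar_rib [273.4 116.9] 0.69 [0.5306 0.0963 0.066 ]
t 6.35 pos [0.5334 0.0197 0.2485] yaw_y 17.29 tilt [-0.     -0.0001] q [-0.032  0.246  1.533 -0.     1.363 -0.333] F [-0.46 -0.19 -1.15] M [-0.103  0.051  0.023] w 0.0598
```

View pics/w4.png

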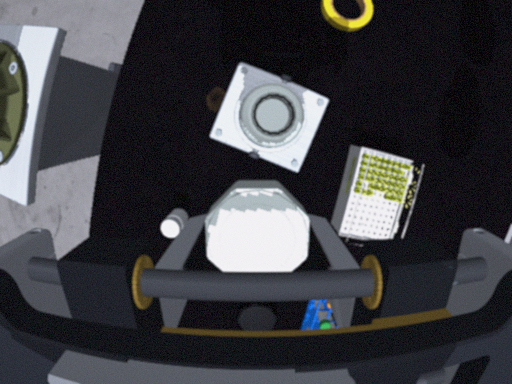

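The mouth is at about (274,114), with the stand plate around it. The shadow of the gripper isn't on it. I'll fit circles of known size to refine the axis.

Run:
```python
from h import *
im=cv2.imread('pics/w4.png'); g=cv2.GaussianBlur(cv2.cvtColor(im,cv2.COLOR_BGR2GRAY),(0,0),.8).astype(np.float32)
c=cal('wrist'); a=np.linspace(0,2*np.pi,90,endpoint=False)
gx=cv2.Sobel(g,cv2.CV_32F,1,0);gy=cv2.Sobel(g,cv2.CV_32F,0,1)
def score(x,y,r,z):
    P=np.array([proj('wrist',(x+r*np.cos(t),y+r*np.sin(t),z),c) for t in a],np.float32)
    q=np.array(proj('wrist',(x,y,z),c)); n=P-q; n/=np.linalg.norm(n,axis=1)[:,None]
    sx=cv2.remap(gx,P[:,:1].copy(),P[:,1:].copy(),1)[:,0];sy=cv2.remap(gy,P[:,:1].copy(),P[:,1:].copy(),1)[:,0]
    return (sx*n[:,0]+sy*n[:,1]).mean()
for nm,z,rs in(('body',.089,(.0345,.0355,.0365,.0375)),('neck',.116,np.arange(.017,.027,.001)),('cup',.042,(.044,.045,.046))):
  for r in rs:
    b=[(s*score(x,y,r,z),s,x,y) for s in(1,-1) for x in np.arange(.518,.536,.001) for y in np.arange(.088,.104,.001)]
    bb=max(b); print(nm,round(r,4),np.round(bb,4))
cv2.imwrite('pics/w4c.png',cv2.resize(im[50:190,190:350],None,fx=4,fy=4,interpolation=3))
```

```text
body 0.0345 [86.5411  1.      0.527   0.096 ]
body 0.0355 [1.153725e+02 1.000000e+00 5.270000e-01 9.700000e-02]
body 0.0365 [89.3899  1.      0.527   0.098 ]
body 0.0375 [69.5997  1.      0.529   0.098 ]
neck 0.017 [ 2.222125e+02 -1.000000e+00  5.270000e-01  9.700000e-02]
neck 0.018 [ 1.29041e+02 -1.00000e+00  5.28000e-01  9.80000e-02]
neck 0.019 [53.5932  1.      0.526   0.096 ]
neck 0.02 [1.785012e+02 1.000000e+00 5.280000e-01 9.700000e-02]
neck 0.021 [2.224038e+02 1.000000e+00 5.280000e-01 9.700000e-02]
neck 0.022 [1.873507e+02 1.000000e+00 5.270000e-01 9.700000e-02]
neck 0.023 [1.21695e+02 1.00000e+00 5.30000e-01 9.60000e-02]
neck 0.024 [1.203978e+02 1.000000e+00 5.280000e-01 9.300000e-02]
neck 0.025 [1.182364e+02 1.000000e+00 5.260000e-01 9.300000e-02]
neck 0.026 [9.67806e+01 1.00000e+00 5.33000e-01 9.50000e-02]
cup 0.044 [53.204  1.     0.532  0.099]
cup 0.045 [40.0941 -1.      0.524   0.088 ]
cup 0.046 [41.6501 -1.      0.521   0.09  ]
```

View pics/w4c.png

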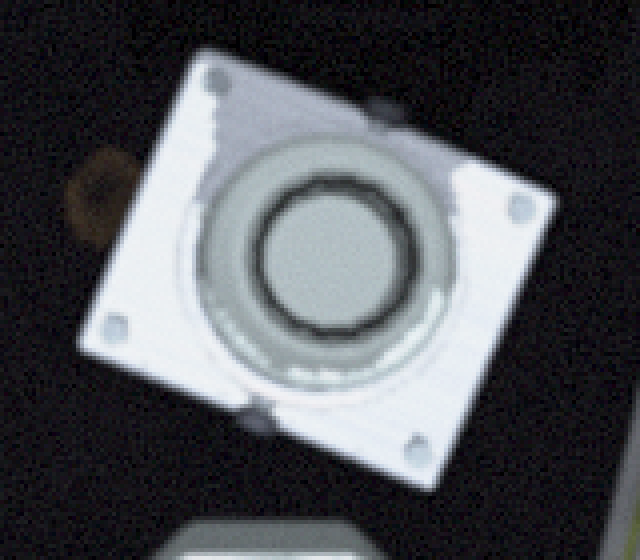

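Run:
```python
from h import *
c=cal('wrist'); P=[atz('wrist',p,.012,c) for p in((241.3,62.5),(329.3,98.8),(298.8,172.5),(210,136.3))]
P=np.array(P);print(P.round(4),P.mean(0), [np.linalg.norm(P[i]-P[i-1]).round(4) for i in range(4)])
# held cap: predicted outline of top vs image
o,M=st(); im=cv2.imread('pics/w4.png')
t=o['ee_pos']; r=.03/np.cos(np.pi/8)
for z,col in((.0023,(0,0,255)),(-.0237,(0,255,0))):
  Q=[]
  for k in range(8):
    a=np.pi/8+k*np.pi/4; w=t+M@np.array([0,r*np.cos(a),r*np.sin(a)])+[0,0,z]; Q.append(proj('wrist',w,c))
  print(np.round(Q,1).tolist())
  cv2.polylines(im,[np.round(np.array(Q)*16).astype(np.int32)],True,col,1,shift=4)
cv2.imwrite('pics/w4d.png',cv2.resize(im[160:300,180:340],None,fx=4.5,fy=4.2,interpolation=2))
go(.5275,.097,.17,17.3,(.5334,.0195,.2485))
```

```text
[[0.4706 0.1568 0.012 ]
 [0.5973 0.1467 0.012 ]
 [0.5889 0.038  0.012 ]
 [0.4598 0.0495 0.012 ]] [0.52916346 0.09772657 0.012     ] [np.float64(0.1079), np.float64(0.127), np.float64(0.109), np.float64(0.1296)]
t 6.35 pos [0.5334 0.0197 0.2485] yaw_y 17.29 tilt [-0.     -0.0001] q [-0.032  0.246  1.533 -0.     1.363 -0.333] F [-0.46 -0.19 -1.15] M [-0.103  0.051  0.023] w 0.0598
[[305.0, 260.3], [274.8, 286.1], [234.2, 286.0], [204.0, 260.1], [201.4, 220.7], [231.5, 190.5], [277.0, 190.5], [307.3, 220.8]]
[[299.3, 243.4], [272.8, 266.8], [236.8, 266.8], [210.3, 243.3], [208.5, 208.0], [234.9, 181.4], [274.3, 181.4], [300.9, 208.0]]
t 6.35 pos [0.5334 0.0197 0.2485] yaw_y 17.29 tilt [-0.     -0.0001] q [-0.032  0.246  1.533 -0.     1.363 -0.333] F [-0.46 -0.19 -1.15] M [-0.103  0.051  0.023] w 0.0598
delta [ 3.14  0.7  -3.03] turn -0.0
```

View pics/w4d.png

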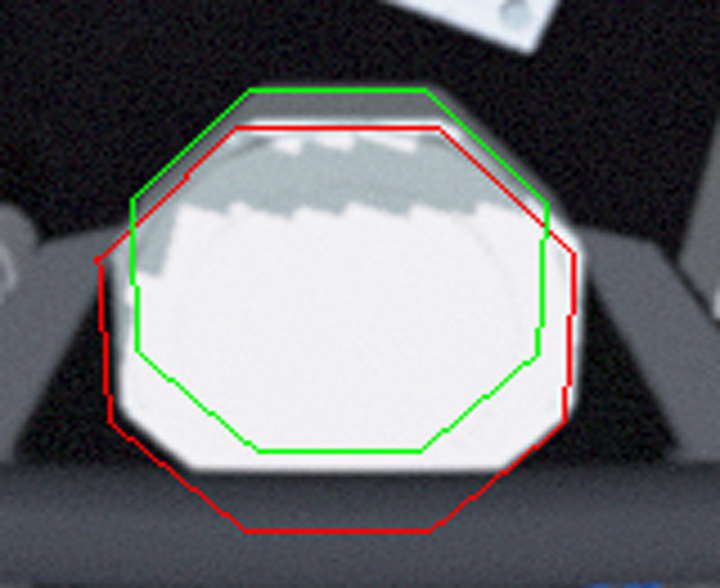

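The held cap images about 2.5 px right of where it must be, so the wrist camera is biased by about 1.5–2 mm along tool y. I correct the jar axis to about (0.5257,0.0965), hover above it, and check in the fixed cameras.

Request:
arm_command --deltas '[{"translation": [0, 0.2, -0.8], "turn": [0, 0, 0]}, {"translation": [0.3, 0.4, -1.8], "turn": [0, 0, 0]}, {"translation": [1.0, 0.62, -2.6], "turn": [0, 0, 0]}, {"translation": [1.8, 0.62, -3.03], "turn": [0, 0, 0]}, {"translation": [2.6, 0.62, -3.03], "turn": [0, 0, 0]}, {"translation": [3.2, 0.62, -3.03], "turn": [0, 0, 0]}, {"translation": [3.5, 0.62, -3.03], "turn": [0, 0, 0]}, {"translation": [3.5, 0.62, -3.03], "turn": [0, 0, 0]}, {"translation": [3.5, 0.62, -3.03], "turn": [0, 0, 0]}, {"translation": [3.5, 0.62, -3.03], "turn": [0, 0, 0]}]'

```text
time_s: 7.18
ee_pos: [0.5262, 0.0971, 0.1621]
eef_rot: [1.385, 1.569, 0.117]
force: [1.0, 0.3, 0.5]
grip_width: 0.0594
```

Run:
```python
from h import *
o,M=st()
for n in('side','top'):
  im=snap(n,n+'1.png')
  for t in('cap_center','jar_mouth','jar_rib','stand'): print(n,t,[(np.round(d['at'],1).tolist(),round(d['score'],2)) for d in models.mark_of(t,n)])
p=o['ee_pos']-[0,0,.0107]
print('pred cap',proj('side',p),proj('top',p),'mouth',proj('side',(p[0],p[1],.116)),proj('top',(p[0],p[1],.116)))
a=cv2.imread('pics/side1.png')[90:240,180:330];cv2.imwrite('pics/side1c.png',cv2.resize(a,None,fx=4,fy=4,interpolation=3))
a=cv2.imread('pics/side0.png')[90:240,180:330];cv2.imwrite('pics/side0d.png',cv2.resize(a,None,fx=4,fy=4,interpolation=3))
```

```text
t 7.18 pos [0.5262 0.0971 0.1621] yaw_y 17.33 tilt [0.0016 0.0002] q [ 0.114  0.326  1.638  0.     1.176 -0.188] F [0.96 0.34 0.47] M [-0.058  0.025 -0.026] w 0.0594
side cap_center [([256.9, 146.6], 0.72), ([265.1, 319.2], 0.72), ([201.0, 280.7], 0.6), ([292.4, 262.8], 0.58)]
side jar_mouth [([256.2, 154.4], 0.97)]
side jar_rib [([246.6, 172.7], 0.8)]
side stand [([256.6, 189.9], 0.73)]
top cap_center [([341.4, 239.5], 0.87), ([372.4, 193.0], 0.64), ([321.3, 167.2], 0.6)]
top jar_mouth []
top jar_rib []
top stand [([221.2, 192.7], 0.62)]
pred cap (np.float64(257.95861694932336), np.float64(144.3056833559114)) (np.float64(214.16167231694394), np.float64(185.29031543604287)) mouth (np.float64(258.0955211229474), np.float64(155.61254053829342)) (np.float64(215.65281400878075), np.float64(187.19359826804578))
```

View pics/side1c.png

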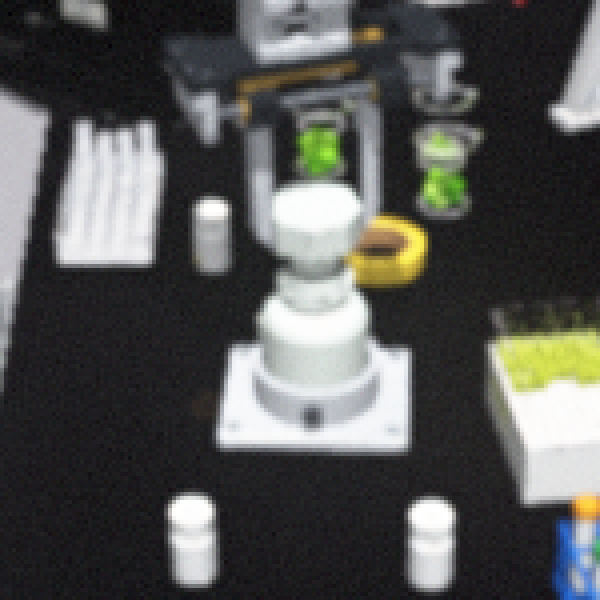

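View pics/side0d.png

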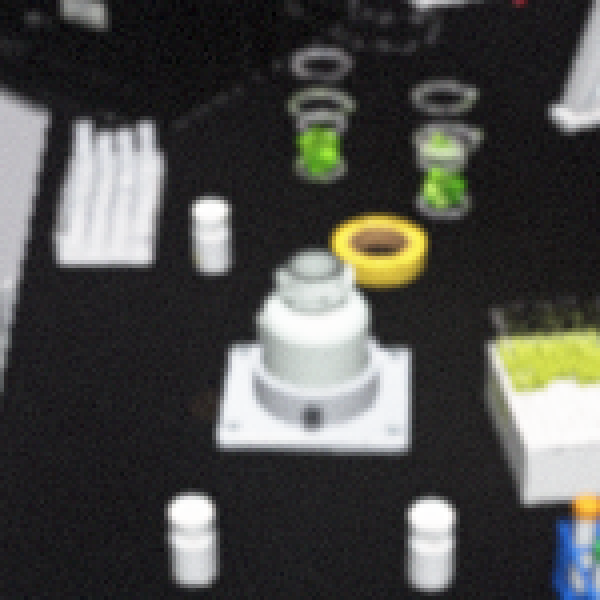

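Run:
```python
from h import *
def edges(row,a,b,th=100):
    r=row[a:b].astype(float); i=np.nonzero(r>th)[0]; 
    l,h=i[0],i[-1]
    le=a+l-(r[l]-th)/(r[l]-r[l-1]); he=a+h+(r[h]-th)/(r[h]-r[h+1]); return le,he
g0=cv2.cvtColor(cv2.imread('pics/side0.png'),6); g1=cv2.cvtColor(cv2.imread('pics/side1.png'),6)
for nm,g,rows in(('neck0',g0,range(158,166)),('body0',g0,range(169,185,2)),('neck1',g1,range(160,166)),('body1',g1,range(169,185,2)),('cap1',g1,range(139,153))):
    for th in (90,120):
      E=[edges(g[r],236,278,th) for r in rows]; print(nm,th,[ (round(a,1),round(b,1),round((a+b)/2,2)) for a,b in E])
t=[]
for f in('top0','top1'):
    a=cv2.imread(f'pics/{f}.png')[155:225,185:255]; t.append(cv2.resize(a,(390,390),interpolation=3))
cv2.imwrite('pics/topc.png',np.hstack(t))
```

```text
Traceback (most recent call last):
IndexError: index 42 is out of bounds for axis 0 with size 42
```

Run:
```python
from h import *
def edges(row,th=100,s=257):
    r=row.astype(float); l=s
    while r[l-1]>th:l-=1
    h=s
    while r[h+1]>th:h+=1
    return l-(r[l]-th)/(r[l]-r[l-1]), h+(r[h]-th)/(r[h]-r[h+1])
g0=cv2.cvtColor(cv2.imread('pics/side0.png'),6); g1=cv2.cvtColor(cv2.imread('pics/side1.png'),6)
for nm,g,rows in(('neck0',g0,range(156,166)),('body0',g0,range(169,180,2)),('neck1',g1,range(159,166)),('body1',g1,range(169,180,2)),('cap1',g1,range(139,153))):
      E=[edges(g[r]) for r in rows]; print(nm,[ (round(a,1),round(b,1),round((a+b)/2,2)) for a,b in E])
t=[]
for f in('top0','top1'):
    a=cv2.imread(f'pics/{f}.png')[155:225,185:255]; t.append(cv2.resize(a,(390,390),interpolation=3))
cv2.imwrite('pics/topc.png',np.hstack(t))
```

```text
neck0 [(np.float64(251.2), np.float64(285.2), np.float64(268.21)), (np.float64(248.8), np.float64(284.6), np.float64(266.73)), (np.float64(248.2), np.float64(283.8), np.float64(265.98)), (np.float64(248.1), np.float64(282.9), np.float64(265.51)), (np.float64(248.3), np.float64(281.3), np.float64(264.78)), (np.float64(248.4), np.float64(268.9), np.float64(258.63)), (np.float64(247.9), np.float64(269.3), np.float64(258.62)), (np.float64(247.0), np.float64(270.2), np.float64(258.57)), (np.float64(246.1), np.float64(270.8), np.float64(258.42)), (np.float64(245.4), np.float64(271.5), np.float64(258.44))]
body0 [(np.float64(243.5), np.float64(272.3), np.float64(257.89)), (np.float64(243.8), np.float64(272.0), np.float64(257.92)), (np.float64(244.2), np.float64(272.2), np.float64(258.18)), (np.float64(243.0), np.float64(274.1), np.float64(258.57)), (np.float64(236.8), np.float64(282.0), np.float64(259.37)), (np.float64(236.3), np.float64(282.5), np.float64(259.4))]
neck1 [(np.float64(248.4), np.float64(282.9), np.float64(265.68)), (np.float64(248.4), np.float64(280.8), np.float64(264.56)), 
[... 811 characters left out ...]
, np.float64(274.7), np.float64(258.37)), (np.float64(242.1), np.float64(274.5), np.float64(258.32)), (np.float64(242.2), np.float64(274.9), np.float64(258.56)), (np.float64(242.2), np.float64(279.4), np.float64(260.77)), (np.float64(242.3), np.float64(282.1), np.float64(262.2)), (np.float64(242.5), np.float64(284.0), np.float64(263.28)), (np.float64(242.9), np.float64(285.3), np.float64(264.13)), (np.float64(243.3), np.float64(286.1), np.float64(264.67)), (np.float64(243.7), np.float64(286.4), np.float64(265.06)), (np.float64(244.8), np.float64(286.5), np.float64(265.64)), (np.float64(246.2), np.float64(272.1), np.float64(259.14)), (np.float64(247.8), np.float64(269.8), np.float64(258.78))]
```

View pics/topc.png

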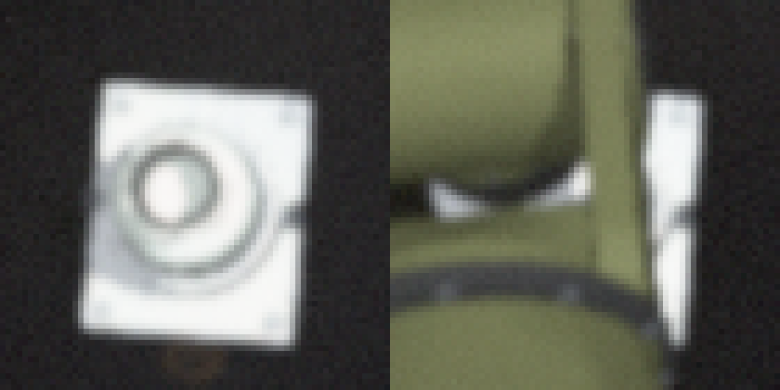

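Run:
```python
from h import *
def edges(row,th=100,s=257):
    r=row.astype(float); l=s
    while r[l-1]>th:l-=1
    h=s
    while r[h+1]>th:h+=1
    return l-(r[l]-th)/(r[l]-r[l-1]), h+(r[h]-th)/(r[h]-r[h+1])
g0=cv2.cvtColor(cv2.imread('pics/side0.png'),6); g1=cv2.cvtColor(cv2.imread('pics/side1.png'),6)
for nm,g,rows in(('neck0',g0,range(161,165)),('body0',g0,range(170,178,2)),('cap1',g1,range(138,153,2))):
   for th in (100,135,150,165):
      E=[edges(g[r],th) for r in rows]; print(nm,th,[ (float(round(a,1)),float(round(b,1)),float(round((a+b)/2,2))) for a,b in E])
print(g1[146,240:285])
# predicted silhouettes
import itertools
def sil(x,y,r,z0,z1):
    P=np.array([proj('side',(x+r*np.cos(t),y+r*np.sin(t),z)) for t in np.linspace(0,6.28,72) for z in(z0,z1)]); return P[:,0].min().round(2),P[:,0].max().round(2),P[:,0].mean().round(2)
x,y=.5262,.0971
print('neck',sil(x,y,.0225,.095,.116),'threads',sil(x,y,.0255,.105,.11),'body',sil(x,y,.0365,.06,.085),'cap',sil(x,y,.0312,.138,.164))
for f in('top0','side0'):
  pass
print('top mouth pred',proj('top',(x,y,.116)),'plate',[np.round(proj('top',(x+a,y+b,.012)),1) for a,b in((.065,.055),(-.065,.055),(.065,-.055),(-.065,-.055))])
```

```text
neck0 100 [(248.4, 268.9, 258.63), (247.9, 269.3, 258.62), (247.0, 270.2, 258.57), (246.1, 270.8, 258.42)]
neck0 135 [(248.9, 268.3, 258.63), (248.7, 268.7, 258.69), (247.6, 269.7, 258.64), (246.6, 270.4, 258.48)]
neck0 150 [(249.2, 268.1, 258.67), (249.0, 268.5, 258.73), (247.9, 269.5, 258.68), (246.8, 270.2, 258.5)]
neck0 165 [(249.6, 267.9, 258.72), (249.4, 268.3, 258.81), (248.4, 269.2, 258.82), (247.0, 270.0, 258.53)]
body0 100 [(243.5, 272.2, 257.85), (244.0, 271.9, 257.96), (244.2, 273.3, 258.74), (237.6, 275.1, 256.34)]
body0 135 [(244.0, 271.7, 257.86), (244.9, 271.3, 258.1), (245.1, 272.4, 258.74), (238.5, 274.4, 256.48)]
body0 150 [(244.2, 271.6, 257.9), (245.3, 271.1, 258.19), (246.2, 271.9, 259.08), (241.4, 274.2, 257.8)]
body0 165 [(244.5, 271.4, 257.94), (245.7, 270.8, 258.27), (247.0, 271.1, 259.05), (247.4, 273.9, 260.64)]
cap1 100 [(241.9, 274.7, 258.31), (242.1, 274.8, 258.43), (242.1, 274.5, 258.32), (242.2, 279.4, 260.77), (242.5, 284.0, 263.28), (243.3, 286.1, 264.67), (244.8, 286.5, 265.64), (247.8, 269.8, 258.78)]
cap1 135 [(242.7, 268.7, 255.68), (242.7, 274.
[... 479 characters left out ...]
51), (244.6, 269.3, 256.98), (248.4, 268.4, 258.39), (249.1, 267.5, 258.26)]
[ 29  50  79 118 161 188 194 181 175 201 228 235 241 243 245 248 250 250
 252 251 249 248 246 243 244 239 229 199 178 163 158 175 192 204 207 212
 213 211 209 212 217 205 178 143 101]
neck (np.float64(249.78), np.float64(266.4), np.float64(258.24)) threads (np.float64(248.72), np.float64(267.5), np.float64(258.25)) body (np.float64(244.92), np.float64(271.5), np.float64(258.43)) cap (np.float64(246.12), np.float64(269.7), np.float64(258.11))
top mouth pred (np.float64(215.66418104414464), np.float64(187.2010831208598)) plate [array([200.9, 170.5]), array([200.7, 214.4]), array([238.1, 170.1]), array([238.3, 214. ])]
```

Run:
```python
from h import *
im=cv2.imread('pics/top0.png'); m=(im.min(2)>110).astype(np.uint8); n,l=cv2.connectedComponents(m,connectivity=4); mm=l==l[200,335]
ys,xs=np.nonzero(mm); print(mm.sum(),xs.mean(),ys.mean()); px=(xs.mean(),ys.mean())
print('cap by top, z=.026',atz('top',px,.026),' z=.02',atz('top',px,.02))
# side: top face
im=cv2.imread('pics/side0.png'); m=(im.min(2)>110).astype(np.uint8); n,l=cv2.connectedComponents(m,connectivity=4); mm=l==l[276,252]
ys,xs=np.nonzero(mm); px=(xs.mean(),ys.mean());print(mm.sum(),px,'side z=.015',atz('side',px,.015))
# plate by top & side
for n in('top',):
  P=[(103,80),(313,97),(295,348),(80,328)]; P=np.array(P)/390*70+[184.5,154.5]
  W=np.array([atz(n,p,.012) for p in P]);print(W.round(4),W.mean(0))
P=np.array([(228,346),(411,350),(411,449),(217,449)])/4+[179.6,89.6]
W=np.array([atz('side',p,.012) for p in P]);print(W.round(4),W.mean(0))
```

```text
416 334.9831730769231 200.07451923076923
cap by top, z=.026 [ 0.49766845 -0.23941749  0.026     ]  z=.02 [ 0.49828392 -0.24068932  0.02      ]
688 (np.float64(251.80959302325581), np.float64(274.9404069767442)) side z=.015 [ 0.50035235 -0.24277466  0.015     ]
[[0.596  0.1459 0.012 ]
 [0.5857 0.0345 0.012 ]
 [0.4524 0.0447 0.012 ]
 [0.4641 0.1574 0.012 ]] [0.52456232 0.09560979 0.012     ]
[[0.4638 0.1538 0.012 ]
 [0.5974 0.1423 0.012 ]
 [0.5886 0.0244 0.012 ]
 [0.4571 0.0302 0.012 ]] [0.52672035 0.08765498 0.012     ]
```

Top, side and wrist differences agree on the jar axis: TCP (0.5257,0.0965) puts the cap on the neck within about 1 mm. In the side view the cap edges (248.7–267.7) sit centred over the neck (248.5–268.7). Descending gently.

Request:
arm_command --deltas '[{"translation": [0.3, 0, 0], "turn": [0, 0, 0]}, {"translation": [0.6, 0, 0], "turn": [0, 0, 0]}, {"translation": [0.8, 0, 0], "turn": [0, 0, 0]}, {"translation": [1.0, 0, 0], "turn": [0, 0, 0]}, {"translation": [1.12, 0, 0], "turn": [0, 0, 0]}, {"translation": [1.2, 0, 0], "turn": [0, 0, 0]}, {"translation": [1.24, 0, 0], "turn": [0, 0, 0]}, {"translation": [1.24, 0, 0], "turn": [0, 0, 0]}, {"translation": [1.24, 0, 0], "turn": [0, 0, 0]}]'

```text
time_s: 8.43
ee_pos: [0.5258, 0.0973, 0.1301]
eef_rot: [1.33, 1.571, 0.062]
force: [0.4, 0.1, -0.2]
grip_width: 0.0599
```

Run:
```python
from h import *
st()
```

```text
t 8.43 pos [0.5258 0.0973 0.1301] yaw_y 17.35 tilt [0.0003 0.    ] q [ 0.114  0.364  1.669 -0.     1.109 -0.188] F [ 0.36  0.14 -0.2 ] M [-0.098 -0.035  0.039] w 0.0599
```

Request:
arm_command --deltas '[{"translation": [0.04, 0, 0.02], "turn": [0, 0, 0]}, {"translation": [0.08, 0, 0.02], "turn": [0, 0, 0]}, {"translation": [0.12, 0, 0.02], "turn": [0, 0, 0]}, {"translation": [0.12, 0, 0.02], "turn": [0, 0, 0]}]'

```text
time_s: 8.77
ee_pos: [0.5258, 0.0968, 0.1268]
eef_rot: [2.356, 1.571, 1.088]
force: [0.6, -0.8, -0.0]
grip_width: 0.0596
```

Request:
arm_command --deltas '[{"translation": [0.04, 0, 0], "turn": [0, 0, 0]}, {"translation": [0.08, 0, 0], "turn": [0, 0, 0]}, {"translation": [0.08, 0, 0], "turn": [0, 0, 0]}, {"translation": [0.08, 0, 0], "turn": [0, 0, 0]}]'

```text
time_s: 9.1
ee_pos: [0.526, 0.0969, 0.1251]
eef_rot: [1.416, 1.57, 0.148]
force: [-0.3, -0.2, 2.7]
grip_width: 0.0599
```

Request:
arm_command --deltas '[{"translation": [0.04, 0, 0], "turn": [0, 0, 0]}, {"translation": [0.08, 0, 0], "turn": [0, 0, 0]}, {"translation": [0.08, 0, 0], "turn": [0, 0, 0]}, {"translation": [0.08, 0, 0], "turn": [0, 0, 0]}]'

```text
time_s: 9.43
ee_pos: [0.526, 0.0969, 0.1231]
eef_rot: [1.45, 1.57, 0.182]
force: [1.1, 0.0, 4.9]
grip_width: 0.0597
```

Run:
```python
from h import *
st()
a=snap('side','side2.png')[90:240,180:330];cv2.imwrite('pics/side2c.png',cv2.resize(a[:,:,::-1],None,fx=4,fy=4,interpolation=3))
a=snap('wrist','w5.png')
st()
```

```text
t 9.43 pos [0.526  0.0969 0.1231] yaw_y 17.35 tilt [0.0004 0.0001] q [ 0.114  0.373  1.674  0.     1.094 -0.189] F [1.12 0.05 4.9 ] M [-0.001 -0.166 -0.034] w 0.0597
t 9.53 pos [0.5259 0.0968 0.1231] yaw_y 17.35 tilt [0.0003 0.    ] q [ 0.114  0.373  1.674 -0.     1.094 -0.189] F [1.   0.86 3.68] M [ 0.007 -0.172 -0.027] w 0.06
```

View pics/side2c.png

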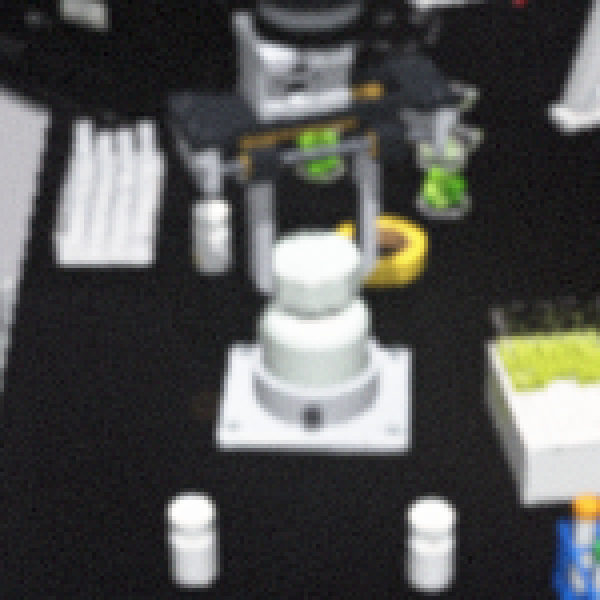

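View pics/w5.png

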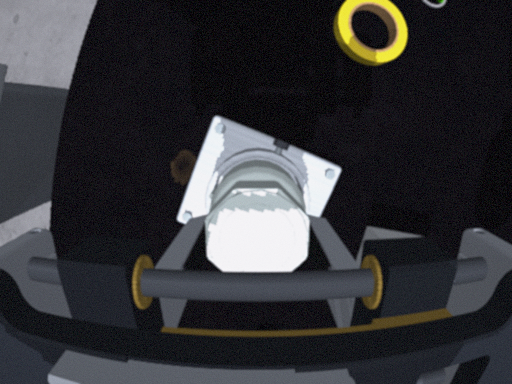

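The cap sits squarely on the neck, pressed about 4 N (platen down roughly 2 mm). Now I ease it backward.

Request:
arm_command --deltas '[{"translation": [0, 0, 0], "turn": [-0.5, 0, 0]}, {"translation": [0, 0, 0], "turn": [-1.0, 0, 0]}, {"translation": [0, 0, 0], "turn": [-1.5, 0, 0]}, {"translation": [0, 0, 0], "turn": [-2, 0, 0]}]'

```text
time_s: 9.87
ee_pos: [0.5259, 0.0966, 0.1231]
eef_rot: [-0.25, 1.57, -1.341]
force: [0.1, -2.2, 5.4]
grip_width: 0.0599
```

Run:
```python
from h import *
st()
```

```text
t 9.87 pos [0.5259 0.0966 0.1231] yaw_y 27.46 tilt [ 0.0001 -0.0003] q [ 0.113  0.373  1.674 -0.     1.094 -0.366] F [ 0.11 -2.19  5.43] M [-0.301 -0.007 -0.134] w 0.0599
```

Request:
arm_command --deltas '[{"translation": [0, 0, 0], "turn": [-0.5, 0, 0]}, {"translation": [0, 0, 0], "turn": [-1.0, 0, 0]}, {"translation": [0, 0, 0], "turn": [-1.5, 0, 0]}, {"translation": [0, 0, 0], "turn": [-2, 0, 0]}]'

```text
time_s: 10.2
ee_pos: [0.5257, 0.0965, 0.1229]
eef_rot: [-1.402, 1.57, -2.318]
force: [-0.3, 0.5, -0.3]
grip_width: 0.0593
```

Run:
```python
from h import *
st()
```

```text
t 10.2 pos [0.5257 0.0965 0.1229] yaw_y 37.47 tilt [-0.0005 -0.0006] q [ 1.130e-01  3.730e-01  1.675e+00 -1.000e-03  1.095e+00 -5.400e-01] F [-0.3   0.47 -0.26] M [-0.147 -0.018  0.027] w 0.0593
```

Request:
arm_command --deltas '[{"translation": [0.04, 0, 0], "turn": [0, 0, 0]}, {"translation": [0.08, 0, 0], "turn": [0, 0, 0]}, {"translation": [0.08, 0, 0], "turn": [0, 0, 0]}, {"translation": [0.08, 0, 0], "turn": [0, 0, 0]}]'

```text
time_s: 10.53
ee_pos: [0.5258, 0.0968, 0.1208]
eef_rot: [-2.067, 1.57, -2.987]
force: [-0.0, -0.6, -0.6]
grip_width: 0.0598
```

Run:
```python
from h import *
st()
```

```text
t 10.53 pos [0.5258 0.0968 0.1208] yaw_y 37.29 tilt [-0.0004 -0.0001] q [ 0.114  0.376  1.676 -0.     1.09  -0.537] F [-0.04 -0.59 -0.56] M [-0.175  0.004 -0.004] w 0.0598
```

Request:
arm_command --deltas '[{"translation": [0.03, 0, 0], "turn": [0, 0, 0]}, {"translation": [0.06, 0, 0], "turn": [0, 0, 0]}, {"translation": [0.06, 0, 0], "turn": [0, 0, 0]}, {"translation": [0.06, 0, 0], "turn": [0, 0, 0]}]'

```text
time_s: 10.87
ee_pos: [0.5259, 0.0969, 0.1195]
eef_rot: [1.18, 1.571, 0.261]
force: [0.2, -0.4, 0.7]
grip_width: 0.0596
```

Run:
```python
from h import *
st()
```

```text
t 10.87 pos [0.5259 0.0969 0.1195] yaw_y 37.34 tilt [0.0001 0.    ] q [ 0.114  0.377  1.677  0.     1.087 -0.538] F [ 0.24 -0.37  0.66] M [-0.065 -0.037 -0.004] w 0.0596
```

Request:
arm_command --deltas '[{"translation": [0.03, 0, 0], "turn": [0, 0, 0]}, {"translation": [0.06, 0, 0], "turn": [0, 0, 0]}, {"translation": [0.06, 0, 0], "turn": [0, 0, 0]}, {"translation": [0.06, 0, 0], "turn": [0, 0, 0]}]'

```text
time_s: 11.2
ee_pos: [0.5259, 0.0968, 0.118]
eef_rot: [1.03, 1.571, 0.111]
force: [0.5, -0.5, 4.2]
grip_width: 0.0597
```

Run:
```python
from h import *
st()
```

```text
t 11.2 pos [0.5259 0.0968 0.118 ] yaw_y 37.35 tilt [0.0002 0.    ] q [ 0.114  0.379  1.678 -0.     1.084 -0.538] F [ 0.48 -0.52  4.22] M [-0.103 -0.022 -0.008] w 0.0597
```

Contact is now about 7 mm lower than before, so the cap has dropped into the start (not just the 2.5 mm drop). Screwing forward and following it down.

Request:
arm_command --deltas '[{"translation": [0, 0, 0], "turn": [0.5, 0, 0]}, {"translation": [0.005, 0, 0], "turn": [1.0, 0, 0]}, {"translation": [0.01, 0, 0], "turn": [1.5, 0, 0]}, {"translation": [0.015, 0, 0], "turn": [2, 0, 0]}]'

```text
time_s: 11.53
ee_pos: [0.5261, 0.0969, 0.1178]
eef_rot: [1.251, 1.57, 0.156]
force: [0.7, -0.3, 3.2]
grip_width: 0.06
```

Run:
```python
from h import *
st()
```

```text
t 11.53 pos [0.5261 0.0969 0.1178] yaw_y 27.23 tilt [0.0008 0.0001] q [ 0.114  0.38   1.678  0.     1.082 -0.362] F [ 0.67 -0.29  3.2 ] M [-0.032 -0.257  0.052] w 0.06
```

Request:
arm_command --deltas '[{"translation": [0.008, 0, 0], "turn": [0.5, 0, 0]}, {"translation": [0.016, 0, 0], "turn": [1.0, 0, 0]}, {"translation": [0.024, 0, 0], "turn": [1.5, 0, 0]}, {"translation": [0.03, 0, 0], "turn": [2, 0, 0]}, {"translation": [0.035, 0, 0], "turn": [2.5, 0, 0]}, {"translation": [0.04, 0, 0], "turn": [3, 0, 0]}]'

```text
time_s: 12.03
ee_pos: [0.5259, 0.0969, 0.1167]
eef_rot: [1.44, 1.57, 0.082]
force: [-0.4, -0.1, 3.1]
grip_width: 0.0597
```

Run:
```python
from h import *
st()
```

```text
t 12.03 pos [0.5259 0.0969 0.1167] yaw_y 12.23 tilt [0.0004 0.    ] q [ 0.114  0.381  1.679 -0.     1.081 -0.1  ] F [-0.37 -0.14  3.11] M [-0.103 -0.135 -0.001] w 0.0597
```

Request:
arm_command --deltas '[{"translation": [0.008, 0, 0], "turn": [0.5, 0, 0]}, {"translation": [0.016, 0, 0], "turn": [1.0, 0, 0]}, {"translation": [0.024, 0, 0], "turn": [1.5, 0, 0]}, {"translation": [0.03, 0, 0], "turn": [2, 0, 0]}, {"translation": [0.035, 0, 0], "turn": [2.5, 0, 0]}, {"translation": [0.04, 0, 0], "turn": [3, 0, 0]}]'

```text
time_s: 12.53
ee_pos: [0.5259, 0.0969, 0.1157]
eef_rot: [1.872, 1.571, 0.253]
force: [-0.1, 0.6, 4.3]
grip_width: 0.0597
```

Run:
```python
from h import *
st()
```

```text
t 12.53 pos [0.5259 0.0969 0.1157] yaw_y -2.77 tilt [0.0002 0.0001] q [0.114 0.383 1.68  0.    1.079 0.162] F [-0.13  0.57  4.31] M [-0.098  0.042 -0.006] w 0.0597
```

Request:
arm_command --deltas '[{"translation": [0, 0, 0], "turn": [0.5, 0, 0]}, {"translation": [0.005, 0, 0], "turn": [1.0, 0, 0]}, {"translation": [0.01, 0, 0], "turn": [1.5, 0, 0]}, {"translation": [0.015, 0, 0], "turn": [2, 0, 0]}]'

```text
time_s: 12.87
ee_pos: [0.5259, 0.0969, 0.1153]
eef_rot: [2.206, 1.571, 0.412]
force: [0.3, -1.2, 3.9]
grip_width: 0.0593
```

Run:
```python
from h import *
st()
```

```text
t 12.87 pos [0.5259 0.0969 0.1153] yaw_y -12.77 tilt [0.0003 0.0001] q [0.114 0.383 1.681 0.    1.078 0.337] F [ 0.25 -1.15  3.94] M [-0.045  0.112  0.016] w 0.0593
```

Request:
arm_command --deltas '[{"translation": [0.005, 0, 0], "turn": [0.5, 0, 0]}, {"translation": [0.01, 0, 0], "turn": [1.0, 0, 0]}, {"translation": [0.01, 0, 0], "turn": [1.4, 0, 0]}, {"translation": [0.01, 0, 0], "turn": [1.4, 0, 0]}]'

```text
time_s: 13.2
ee_pos: [0.5259, 0.0969, 0.1151]
eef_rot: [2.225, 1.571, 0.31]
force: [-0.7, 0.6, 4.8]
grip_width: 0.0598
```

Run:
```python
from h import *
st()
```

```text
t 13.2 pos [0.5259 0.0969 0.1151] yaw_y -19.75 tilt [0.0003 0.0001] q [0.114 0.383 1.681 0.    1.077 0.458] F [-0.74  0.55  4.84] M [-0.052  0.088 -0.036] w 0.0598
```

Request:
arm_command --deltas '[{"translation": [0, 0, 0], "turn": [0.3, 0, 0]}, {"translation": [0, 0, 0], "turn": [0.6, 0, 0]}, {"translation": [0, 0, 0], "turn": [0.6, 0, 0]}]'

```text
time_s: 13.45
ee_pos: [0.5259, 0.0968, 0.115]
eef_rot: [2.038, 1.571, 0.072]
force: [0.8, 0.1, 3.9]
grip_width: 0.0597
```

Run:
```python
from h import *
st()
```

```text
t 13.45 pos [0.5259 0.0968 0.115 ] yaw_y -22.65 tilt [0.0002 0.    ] q [ 0.114  0.383  1.681 -0.     1.077  0.509] F [0.81 0.09 3.85] M [-0.067  0.072 -0.002] w 0.0597
```

Request:
arm_command --deltas '[{"translation": [0, 0, 0], "turn": [0.4, 0, 0]}, {"translation": [0, 0, 0], "turn": [0.8, 0, 0]}]'

```text
time_s: 13.62
ee_pos: [0.526, 0.0968, 0.1151]
eef_rot: [1.775, 1.57, -0.261]
force: [1.5, -1.9, 3.6]
grip_width: 0.06
```

Run:
```python
from h import *
st(); snap('wrist','w6.png')
```

```text
t 13.62 pos [0.526  0.0968 0.1151] yaw_y -26.62 tilt [ 0.0005 -0.0001] q [ 0.114  0.383  1.681 -0.     1.077  0.578] F [ 1.51 -1.93  3.59] M [-0.333 -0.21   0.187] w 0.06
```

View pics/w6.png

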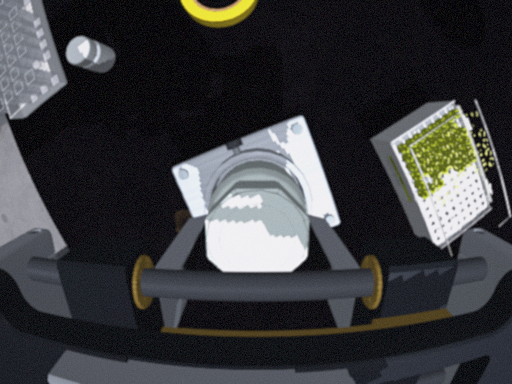

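The cap is still held flat and centred, with the vial (90,53) and tape untouched. Torque is rising (0.19 N m), so I'll take small steps.

Request:
arm_command --deltas '[{"translation": [0, 0, 0], "turn": [0.3, 0, 0]}, {"translation": [0, 0, 0], "turn": [0.3, 0, 0]}]'

```text
time_s: 13.83
ee_pos: [0.526, 0.0967, 0.1151]
eef_rot: [1.659, 1.57, -0.402]
force: [0.5, -2.0, 4.6]
grip_width: 0.0602
```

Run:
```python
from h import *
st()
```

```text
t 13.83 pos [0.526  0.0967 0.1151] yaw_y -28.09 tilt [ 0.0006 -0.0002] q [ 0.113  0.383  1.681 -0.     1.077  0.604] F [ 0.54 -2.02  4.64] M [-0.407 -0.28   0.258] w 0.0602
```

Request:
arm_command --deltas '[{"translation": [0, 0, 0], "turn": [0.3, 0, 0]}, {"translation": [0, 0, 0], "turn": [0.3, 0, 0]}]'

```text
time_s: 14.0
ee_pos: [0.526, 0.0967, 0.1151]
eef_rot: [1.666, 1.57, -0.421]
force: [2.1, -2.2, 4.5]
grip_width: 0.0598
```

Run:
```python
from h import *
st()
```

```text
t 14.0 pos [0.526  0.0967 0.1151] yaw_y -29.58 tilt [ 0.0006 -0.0003] q [ 0.114  0.383  1.681 -0.     1.077  0.63 ] F [ 2.11 -2.19  4.5 ] M [-0.455 -0.313  0.326] w 0.0598
```

Request:
arm_command --deltas '[{"translation": [0, 0, 0], "turn": [0.3, 0, 0]}, {"translation": [0, 0, 0], "turn": [0.4, 0, 0]}, {"translation": [0, 0, 0], "turn": [0.4, 0, 0]}]'

```text
time_s: 14.25
ee_pos: [0.526, 0.0967, 0.1151]
eef_rot: [1.746, 1.57, -0.375]
force: [2.9, -2.2, 3.5]
grip_width: 0.0595
```

Run:
```python
from h import *
st()
a=snap('side','side3.png')[90:240,180:330];cv2.imwrite('pics/side3c.png',cv2.resize(a[:,:,::-1],None,fx=4,fy=4,interpolation=3))
```

```text
t 14.25 pos [0.526  0.0967 0.1151] yaw_y -31.56 tilt [ 0.0006 -0.0002] q [ 0.114  0.383  1.681 -0.     1.077  0.664] F [ 2.87 -2.2   3.46] M [-0.552 -0.535  0.508] w 0.0595
```

View pics/side3c.png

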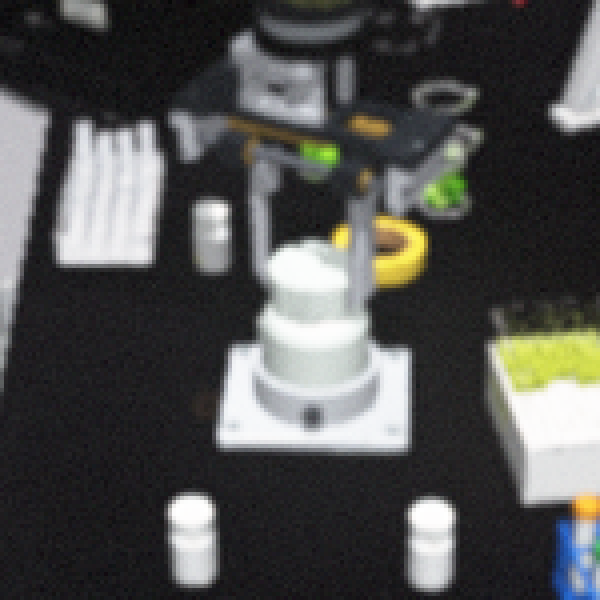

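Hard stop reached at 0.5 N m (below the 0.8 N m clamp limit). I unwind the elastic twist and ease off the spring.

Request:
arm_command --deltas '[{"translation": [0, 0, 0], "turn": [-0.4, 0, 0]}, {"translation": [0, 0, 0], "turn": [-0.8, 0, 0]}, {"translation": [0, 0, 0], "turn": [-1.1, 0, 0]}, {"translation": [0, 0, 0], "turn": [-1.1, 0, 0]}]'

```text
time_s: 14.63
ee_pos: [0.5256, 0.0969, 0.1148]
eef_rot: [-1.613, 1.57, 2.645]
force: [-0.0, -0.1, 4.1]
grip_width: 0.06
```

Run:
```python
from h import *
st()
```

```text
t 14.63 pos [0.5256 0.0969 0.1148] yaw_y -26.04 tilt [-0.0007  0.0004] q [1.140e-01 3.830e-01 1.681e+00 1.000e-03 1.078e+00 5.680e-01] F [-0.01 -0.07  4.12] M [-0.181 -0.006  0.046] w 0.06
```

Request:
arm_command --deltas '[{"translation": [-0.04, 0, 0], "turn": [0, 0, 0]}, {"translation": [-0.04, 0, 0], "turn": [0, 0, 0]}, {"translation": [-0.04, 0, 0], "turn": [0, 0, 0]}]'

```text
time_s: 14.88
ee_pos: [0.5257, 0.0969, 0.1159]
eef_rot: [-1.373, 1.57, 2.883]
force: [-0.9, -0.9, 3.1]
grip_width: 0.06
```

Run:
```python
from h import *
st()
```

```text
t 14.88 pos [0.5257 0.0969 0.1159] yaw_y -26.17 tilt [-0.0005  0.0001] q [0.114 0.382 1.68  0.    1.08  0.57 ] F [-0.89 -0.91  3.07] M [-0.092  0.129 -0.008] w 0.06
```

Request:
arm_command --deltas '[{"translation": [-0.03, 0, 0], "turn": [0, 0, 0]}, {"translation": [-0.03, 0, 0], "turn": [0, 0, 0]}]'

```text
time_s: 15.05
ee_pos: [0.5257, 0.0969, 0.1167]
eef_rot: [-1.314, 1.57, 2.942]
force: [-1.4, 0.6, 2.9]
grip_width: 0.0599
```

Request:
arm_command --deltas '[{"translation": [0, 0, 0], "turn": [0, 0, 0]}, {"translation": [0, 0, 0], "turn": [0, 0, 0]}, {"translation": [0, 0, 0], "turn": [0, 0, 0]}, {"translation": [0, 0, 0], "turn": [0, 0, 0]}, {"translation": [0, 0, 0], "turn": [0, 0, 0]}, {"translation": [0, 0, 0], "turn": [0, 0, 0]}, {"translation": [0, 0, 0], "turn": [0, 0, 0]}, {"translation": [0, 0, 0], "turn": [0, 0, 0]}]' --gripper 94

```text
time_s: 15.72
ee_pos: [0.5258, 0.0968, 0.1167]
eef_rot: [-0.752, 1.571, -2.779]
force: [-0.5, 0.7, -0.7]
grip_width: 0.0939
```

Run:
```python
from h import *
st()
```

```text
t 15.72 pos [0.5258 0.0968 0.1167] yaw_y -26.15 tilt [-0.0001 -0.    ] q [ 0.114  0.381  1.68  -0.     1.081  0.57 ] F [-0.46  0.66 -0.67] M [-0.047  0.095 -0.003] w 0.0939
```

Request:
arm_command --deltas '[{"translation": [-0.6, 0, 0], "turn": [0, 0, 0]}, {"translation": [-1.6, 0, 0], "turn": [0, 0, 0]}, {"translation": [-3.0, 0, 0], "turn": [0, 0, 0]}, {"translation": [-4.4, 0, 0], "turn": [0, 0, 0]}, {"translation": [-5.0, 0, 1], "turn": [0, 0, 0]}, {"translation": [-5.0, 0, 2.0], "turn": [0, 0, 0]}, {"translation": [-5.0, 0, 2.8], "turn": [0, 0, 0]}, {"translation": [-5.0, 0, 2.8], "turn": [0, 0, 0]}, {"translation": [-5.0, 0, 2.8], "turn": [0, 0, 0]}, {"translation": [-5.0, 0, 2.8], "turn": [0, 0, 0]}]'

```text
time_s: 16.55
ee_pos: [0.4952, 0.0343, 0.2417]
eef_rot: [2.809, 1.571, 0.782]
force: [-0.4, 0.6, 0.1]
grip_width: 0.0941
```

Run:
```python
from h import *
st(); c=cal('wrist')
im=snap('wrist','w7.png'); s=snap('side','side4.png')
cv2.imwrite('pics/side4c.png',cv2.resize(s[90:240,180:330,::-1],None,fx=4,fy=4,interpolation=3))
def pr(n,cc): print(n,[(np.round(d['at'],1).tolist(),round(d['score'],2)) for d in models.mark_of(cc,n)])
pr('wrist','jar_rib');pr('side','jar_rib');pr('side','cap_center')
for d in models.mark_of('cap_center','wrist'): print('cap', np.round(d['at'],1), round(d['score'],2), atz('wrist',d['at'],.107,c))
for d in models.mark_of('jar_rib','wrist'): print('rib',atz('wrist',d['at'],.066,c))
P=(.5257,.0969)
for z in(.094,.107,.120): print(z,np.round(proj('side',(*P,z)),1))
```

```text
t 16.55 pos [0.4952 0.0343 0.2417] yaw_y -26.16 tilt [0.0001 0.0001] q [-0.005  0.166  1.645  0.     1.33   0.452] F [-0.36  0.6   0.06] M [-0.052  0.052  0.005] w 0.0941
wrist [([226.7, 131.8], 0.67)]
side [([246.1, 174.4], 0.75), ([273.6, 155.0], 0.75)]
side [([294.2, 264.0], 0.95), ([203.2, 279.0], 0.83), ([257.8, 161.1], 0.74), ([266.2, 319.1], 0.69)]
cap [255.  120.7] 0.68 [0.52506375 0.0977593  0.107     ]
rib [0.49095146 0.10132296 0.066     ]
0.094 [258.  162.5]
0.107 [257.9 158.5]
0.12 [257.9 154.4]
```

View pics/w7.png

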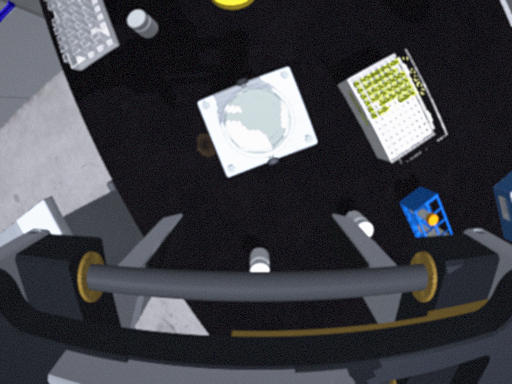

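View pics/side4c.png

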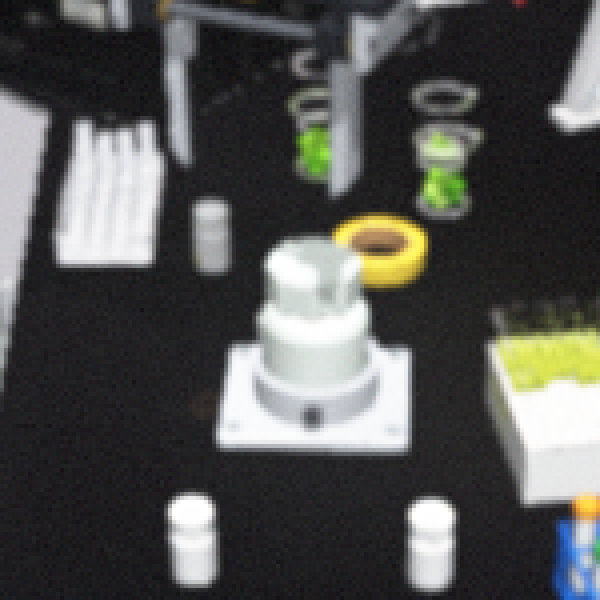

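Run:
```python
from h import *
a=cv2.imread('pics/side0.png').astype(int);b=cv2.imread('pics/side4.png').astype(int)
for n,(x0,y0,x1,y1) in dict(vialA=(218,210,238,240),vialB=(278,210,298,242),vialC=(225,138,240,160),tape=(271,142,290,164),plate=(232,178,285,204)).items(): print(n,np.abs(a-b)[y0:y1,x0:x1].mean().round(1))
st(); print(ctrl.hand_in())
```

```text
vialA 5.6
vialB 5.7
vialC 26.1
tape 7.0
plate 7.7
t 16.9 pos [0.495  0.0343 0.2416] yaw_y -26.12 tilt [-0.0003  0.    ] q [-0.005  0.166  1.645  0.     1.33   0.451] F [-0.33  0.7   0.57] M [-0.09   0.108 -0.004] w 0.094
the job is handed in; nothing more can be done
None
```

The white cap is screwed fully home on the jar and released, and I handed the job in at about 17 s.

- **Set on and thread start:** I gripped the cap across its flats and set it on the neck with about 4–5 N. I turned it 20° backward until it dropped into the thread start. The next contact was about 7 mm lower, which rules out the smaller 2.5 mm drop.
- **Screwing home:** I turned it about 61° clockwise to a clear hard stop. Torque rose to 0.51 N m, below the 0.8 N m at which the jar turns. I then unwound the twist, let go and backed off.
- **Height:** at release the cap centre was at about 0.106 m, against 0.107 m for fully home and 0.110 m in the start. This comes from the arm's position, good to about 1 mm.
- **Spring:** vertical force stayed under about 5.5 N in every reading, well short of the 13.5 N at the bottom of the spring.
- **Pictures:** the last pictures show the cap level and centred and the stand unmoved. No turning of the jar showed; the rib detection in them was only moderate (0.67–0.75). The gripper was clear of everything.
- **Checks that disagreed:**
  - The camera estimates of the jar's position differed by 2–3 mm. I settled this by comparing the held cap with the neck.
  - The before-and-after comparison changed little for two vials and the tape, but clearly for the far vial (26 against about 6). I put that down to the arm's shadow, since its position looks the same in the side view and the gripper never came near it.

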